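# Peel the stuck top tray off and hold it over the dust extractor

### The arm

A 6-joint arm with a two-finger parallel gripper is mounted at the origin on the work surface. World frame = base frame: x ahead of the robot, y to its left, z up, the work surface at z = 0. Lengths are in m, angles in degrees, forces in N, time in s.
With the tool pointing down it reaches from about 0.25 to 0.8 m from the base axis. Payload 8.5 kg.
Tool frame: the origin (TCP) lies midway between the tips of the shut fingers; the grasp point (between the pads) lies 19 mm behind it (bot.grip_point_offset is the distance from the TCP to the grasp point, in m); z points along the fingers, y is the line along which they close (so a half turn about z gives the same grasp; the last joint's range is limited). The gripper opens to 85 mm and grips with 20 to 120 N. Pads are 22 mm wide; open, the fingers measure 114 mm over their backs; the gripper's body (76 mm by 85 mm) begins 54 mm behind the grasp point. The pads swing forward as they close: fully open they stand 13 mm farther back than shut.
Start: joints at [-70.187, 13.648, -0.773, 75.585, 0, 90], TCP at [0.178, -0.494, 0.231] pointing down, gripper open.
Joint ranges: [-152.45, 152.45], [-59.26, 108.67], [-65.41, 83.53], [-104.44, 129.93], [-82.83, 76.93], [-180, 180]. Speed limits (degrees/s): [127.2, 127.2, 159.86, 180, 180, 180].

### API

Orientations are given as a 3x3 rotation matrix whose columns are the frame's x, y, z axes.
In Python, from bench import bot gives the robot as it stands.
- The arm moves only by the shell command python3 -m jog 'ROWS' [FORCE]. ROWS is JSON, a list that holds one entry, the list of rows, each a list of 7 numbers: the shift along the tool's x, y, z in units of 30 mm (1.0 is 30 mm), then the turn, a rotation vector about the tool's x, y, z in units of 5 degrees (1.0 is 5 degrees), then the finger opening in mm, from 0 to 85.4. A call has 1 to 12 rows; each row shifts and turns the commanded pose from where the row before left it, along the tool's axes as they then stand; what a row does not reach is not made up. A row lasts 1/12 s, in which the tool goes at most 41.7 mm and 7.16 degrees, less where a joint would pass 70% of its speed; a pose out of reach is approached as far as the arm can. A call is refused whole if a number of a shift passes 1 or a number of a turn 1, either way. A call with a gripper value outside its range is refused whole. The fingers move at their own pace and stop on an object; FORCE is the grip in N (left out, the last holds). Time passes only in rows, so rows that do not move let the fingers close. It gives the time, the measured TCP pose, the force, the opening and the grip force at its end, in the units of the state.
- bot.observe(): the state, without advancing time (a new reading comes with each control period).
- bot.snapshot(name): name is "scene" or "side" or "wrist"; returns (picture, depth): 420x560x3 uint8, blue, green, red; 420x560 float32, m along the optical axis (not along the pixel's ray), 0 where there is no reading.
- bot.camera_params(name): a dict with "fovy" (degrees; the focal length in pixels is half the picture's height over the tangent of half this angle, whatever the lens; pixels are square), "cx", "cy" (the principal point, pixels), "R" (3x3) and "t" (3): a world point X has camera coordinates R X + t; the wrist camera has in their place "tool_from_camera" (4x4, takes a point from camera to tool coordinates, whose origin is the TCP and whose axes are the flange's). Camera axes: x right, y down, z forward; pixel columns grow to the right and rows downward; lengths in m; the calibration is good to about 2 mm. A picture is of the moment at which its call begins: read the wrist's pose just before it. camera_params takes no time and is no camera call.
- bot.close_job(): hands the job in; it is judged then, once.
The state is a dict: "time_s": time; "q": joint angles; "joint_vel": joint speeds; "effort": joint torques, N m; "tool_pos": TCP position; "tool_rot": TCP orientation; "wrist_force": force on the tool from outside, world axes, zero at the start; "torque": the same for the moment, N m; "gripper_width": finger opening in m; "finger_force": force on a finger pad.
Only numpy, scipy, OpenCV 4.12 (cv2) and the standard library are available. Lean on these libraries where they do the work, as an engineer would, in place of code of your own. Each camera call takes 0.05 s, during which the arm holds its last target. There are 200 camera calls.

### The job

Turn the dust extractor's selector knob to its two-dot mark. Then peel the top tray off the sticky nested stack by its wooden tab: raise the tabbed corner well clear (at least 2 cm) while the opposite corner still rests on the stack, and leave the rest of the stack and the other things on the bench where they are. Finish while holding the tray by its tab, still and about level, centred over the extractor's grille (within 3 cm) with its underside 4 to 12 cm above the grille touching neither the extractor nor the stack.

Things in the scene. Friction and masses are not known exactly. Their poses are not given: they have to be found in the camera images.
- extractor: fixed grey benchtop dust extractor 300 (x) x 210 (y) x 72 mm high, origin at centre of underside. -x end: black console 90 mm deep with the selector knob; rest of the top: barred steel grille 196 x 190 mm. White marks round the knob, at directions from its axis in this frame (from +x towards +y): off (short bar) +1.05 rad, one dot +0.35, two dots -0.35, three dots -1.05
- grille_mid (a point): centre of the grille, level with its top (73 mm above the bench)
- selector_grip (a point): on the vertical axis of the selector knob, at grip height (109 mm above the bench), 7 mm below the top of its bar. Black knob: bar 42 mm long, 14 mm thick, 30 mm high over a round skirt of 44 mm diameter; the white stripe on one end of the bar's top is the pointer
- selector (a joint): selector angle, rad, grows clockwise seen from above, end stops at 0 and 2.1: 0 off, 0.7 one dot, 1.4 two dots, 2.1 three dots. Stiff (0.05 N m): it stays where it is left. The bar's pointer end points at angle 1.05 minus this value in the extractor's frame. Starts between 0 and 0.5
- stack: rest of the stack, loose on the bench: six nested shallow sheet-metal trays 180 (x) x 140 (y) mm over the rims, 70 mm high over the corner studs that carry the top tray, about 1.05 kg; origin at centre of underside. Rubber pads 14 mm wide stand at x = +-45 mm, outside the long rims, up to 75 mm high
- top_tray: top tray, same shape and metal, 180 x 140 x 24 mm, about 0.17 kg, origin at centre of underside, 48 mm above the stack's origin when nested, axes as the stack's, z up. Four sprung sticky rubber pads on the stack, near its corners on the long sides, grip its rim and drag at some 2 N each until the rim there has risen 5 mm. Upright light-wood tab at its (-x, -y) corner; no other tray has one
- tab (a point): grip point in the wooden tab, at (-83, -64, 48) mm in the tray's frame. Tab: 32 mm long, 12 mm thick, 36 mm above the rim; this point is its middle, 12 mm below its top, 24 mm above the rim. Its long side runs along the tray's diagonal, from here towards far_corner (0.653 rad from the tray's +x towards +y); pinch it across the 12 mm
- far_corner (a point): underside of the rim at the corner diagonally across from the tab, (85, 65, 22) mm from the tray's origin
- tray_mid (a point): centre of the underside of the top tray
- oil_jar: bystander: amber glass jar, 64 mm diameter, 100 mm high, origin at the centre of its underside
- spoon: bystander: carved wooden spoon, 160 mm long, lying on the bench
- sanding_block: bystander: cork sanding block 65 x 40 x 28 mm, origin at the centre of its underside
- mallet: bystander: turned wooden carver's mallet standing on its head, 82 mm diameter, 155 mm high, origin at the centre of its underside
Not all that is in view belongs to the job. What is shaped like the top_tray but purple or turquoise is not meant.

How it is judged:
By the outcome, as a careful person would: the job done as asked, in the order asked, and still so for the second after the job is handed in, while the arm keeps its last pose, push and grip.
It also fails if it takes over 64 s, if anything falls off the work surface, if the arm or the gripper's body presses on something with over 40 N, if the wrist force passes 120 N, or if a joint passes its speed limit or range.

## Working session

There is one attempt and no reset: what is moved stays moved. The work goes in short steps, Python scripts to look and compute and a shell command to move; the robot and the scene stay as the last step left them, time stands still between calls to the robot, and variables do not carry over. Pictures are saved under pics/ and viewed, at most 10 in all, crops included, and the job is handed in when it is done.

```bash
mkdir -p pics; ls
cat > h.py <<'E'
import numpy as np,cv2
from bench import bot
def cam(n):
    p=bot.camera_params(n); f=210/np.tan(np.radians(p["fovy"])/2)
    if "R" in p: return f,p["cx"],p["cy"],np.array(p["R"]),np.array(p["t"])
    s=bot.observe(); T=np.array(p["tool_from_camera"]); Rt=np.array(s["tool_rot"])
    Rw=Rt@T[:3,:3]; tw=Rt@T[:3,3]+np.array(s["tool_pos"])
    return f,p["cx"],p["cy"],Rw.T,-Rw.T@tw
def snap(n):
    c=cam(n); im,d=bot.snapshot(n); return c,im,d
def world(c,d):
    f,cx,cy,R,t=c; v,u=np.mgrid[:420,:560]
    P=np.stack([(u-cx)/f*d,(v-cy)/f*d,d],-1); return (P-t)@R
def proj(c,X):
    f,cx,cy,R,t=c; q=np.atleast_2d(X)@R.T+t; return np.c_[f*q[:,0]/q[:,2]+cx,f*q[:,1]/q[:,2]+cy]
E
python3 - <<'E'
from h import *
import pickle
D={}
for n in("scene","side","wrist"):
    D[n]=snap(n); cv2.imwrite(f"pics/{n}0.png",D[n][1])
    f,cx,cy,R,t=D[n][0]; print(n,f,cx,cy,-R.T@t,R[2])
pickle.dump(D,open("d0.pkl","wb"))
E
```

```text
pics
scene 473.18236302138166 279.48721152724454 216.66243072463678 [ 1.36050352 -0.48216488  0.93599216] [-0.63410002  0.37176204 -0.67801928]
side 430.5205112577154 273.79122233956764 201.41639229311403 [0.49417514 0.89816797 1.09119033] [ 0.05595034 -0.66120368 -0.74811713]
wrist 354.7539397763073 275.421963203684 208.9829438106822 [ 0.25357651 -0.46617263  0.37302659] [-0.29396093 -0.10525702 -0.95000417]
```

View pics/scene0.png

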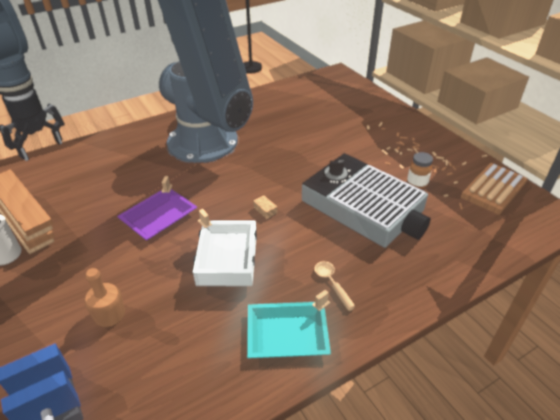

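View pics/side0.png

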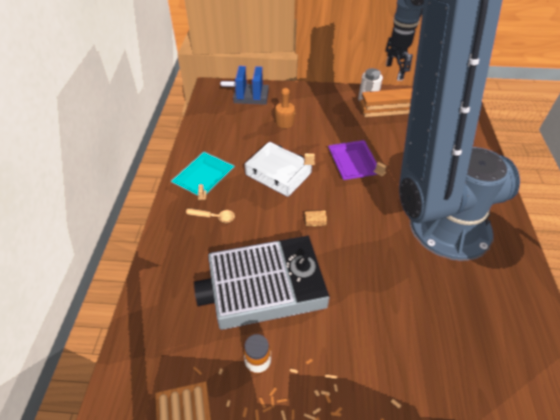

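Three tray-like things are in view: purple (scene 158,214), turquoise (scene 288,330) and the white/metal nested stack with a tab (scene 226,252; side 278,168). The metal stack fits, since the coloured ones are ruled out and are single trays. The extractor is at scene (365,197) and side (265,280), with its knob at scene (337,170) and side (302,267). Next I'll confirm in one enlarged crop.

Run:
```python
from h import *
import pickle
D=pickle.load(open("d0.pkl","rb"))
def crop(n,u,v,w=80,h=60,s=5): return cv2.resize(D[n][1][v:v+h,u:u+w],None,fx=s,fy=s,interpolation=cv2.INTER_CUBIC)
a=np.hstack([crop("scene",188,205,80,90,5)[:450],crop("side",240,125,80,90,5)])
cv2.imwrite("pics/c1.png",a)
a=np.hstack([crop("scene",310,150,50,75,8),crop("side",275,232,50,75,8)])
cv2.imwrite("pics/c2.png",a)
print(bot.camera_params("scene").keys())
for n in("scene","side"):
    c,im,d=D[n];W=world(c,d)
    m=(im.min(-1)>150)&(W[...,2]>.02)&(W[...,2]<.2); 
    print(n,"white",np.c_[W[m]].shape,np.median(W[m],0))
    tb=W[230:240,100:110] if n=="scene" else W[240:250,180:190]
    print("table z",tb[...,2].mean(),tb[...,2].std())
    pts={"scene":[(204,217),(337,170),(360,200)],"side":[(310,159),(302,267),(255,275)]}[n]
    for u,v in pts: print((u,v),np.median(W[v-1:v+2,u-1:u+2].reshape(-1,3),0))
```

```text
dict_keys(['fovy', 'cx', 'cy', 'R', 't'])
scene white (13435, 3) [ 0.30330596 -0.14978422  0.07135846]
table z 0.017498011453416864 0.1312279554389374
(204, 217) [ 0.48099002 -0.19339126  0.10461013]
(337, 170) [0.48083715 0.23335048 0.08694402]
(360, 200) [0.60889755 0.22053975 0.06983542]
side white (12609, 3) [ 1.4950536  -0.22418728  0.07390176]
table z 0.023066475636938887 0.15260908018956257
(310, 159) [ 0.4615143  -0.18477824  0.09174584]
(302, 267) [0.47309979 0.25159196 0.0948398 ]
(255, 275) [0.60021474 0.27142309 0.07321366]
```

View pics/c1.png

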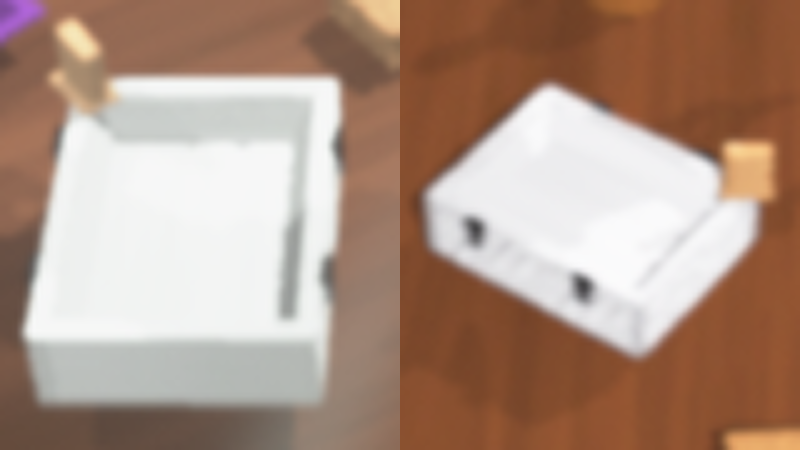

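View pics/c2.png

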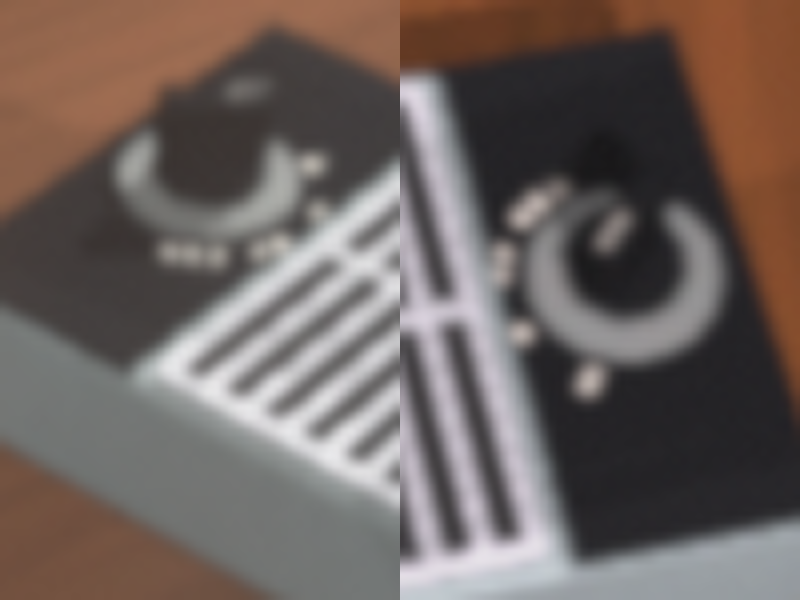

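The crop confirms it: the metal stack carries the only upright wooden tab in the job, at its robot-side corner (scene 204,217; side 311,159), with two pads on each long side. The knob's stripe points toward the short bar mark (c2). Next I'll fit poses from corners read off both views.

```bash
cat > fit.py <<'E'
from h import *
import pickle
from scipy.optimize import least_squares
D=pickle.load(open("d0.pkl","rb"))
def rig(p,L): c,s=np.cos(p[2]),np.sin(p[2]); L=np.atleast_2d(L); return np.c_[p[0]+c*L[:,0]-s*L[:,1],p[1]+s*L[:,0]+c*L[:,1],L[:,2]+p[3]]
E
python3 - <<'E'
from fit import *
S=lambda x,y:(188+x/5,205+y/5); E=lambda x,y:(240+(x-400)/5,125+y/5)
L=np.array([[-90,-70,72],[-90,70,72],[90,70,72],[90,-70,72]])/1e3
ps=np.array([S(65,95),S(342,76),S(325,342),S(22,338)])
pe=np.array([E(762,200),E(640,302),E(422,190),E(548,80)])
def tri(a,b):
    r=lambda X:np.r_[(proj(D["scene"][0],X)-a).ravel(),(proj(D["side"][0],X)-b).ravel()]
    q=least_squares(r,[.5,0,.1]); return q.x,np.abs(q.fun).max()
for a,b in zip(ps,pe): print(*tri(a,b))
f=lambda p:np.r_[(proj(D["scene"][0],rig(p,L))-ps).ravel(),(proj(D["side"][0],rig(p,L))-pe).ravel()]
q=least_squares(f,[.5,-.15,0,0]); print("stack",q.x,np.abs(q.fun).max())
print("tab pred",rig(q.x,[[-.083,-.064,.108]]), "tab top",tri(S(75,25),E(750,148)))
# knob centre on skirt, marks
S=lambda x,y:(310+x/8,150+y/8); E=lambda x,y:(275+(x-400)/8,232+y/8)
print("skirt",tri(S(208,185),E(626,278)))
a=dict(off=(S(316,165),E(590,382)),one=(S(320,210),E(523,335)),two=(S(270,247),E(503,262)),three=(S(193,255),E(533,205)))
for k,v in a.items(): print(k,tri(*v))
W=world(D["side"][0],D["side"][2]); 
s=bot.observe();print(np.round(s["tool_rot"],3),s["q"]);print(np.round(bot.camera_params("wrist")["tool_from_camera"],3))
E
```

```text
[ 0.45140111 -0.19561668  0.05564167] 0.030303546836762507
[ 0.53199964 -0.07016269  0.07460283] 0.8203952918926234
[ 0.68852255 -0.16580292  0.0724205 ] 1.1652961895663054
[ 0.6112383  -0.28813759  0.07209164] 0.8103867095688315
stack [ 0.57125551 -0.1797431  -0.54742482 -0.00296601] 2.594621113738498
tab pred [[ 0.46707312 -0.19118995  0.10503399]] tab top (array([ 0.46257567, -0.18740623,  0.11106772]), np.float64(0.026372023288956825))
skirt (array([0.4710588 , 0.23466595, 0.07034971]), np.float64(0.8044068986537809))
off (array([0.48178561, 0.2769117 , 0.06982366]), np.float64(0.8132876110864231))
one (array([0.50562661, 0.26067495, 0.0707495 ]), np.float64(0.8162344434811644))
two (array([0.51414038, 0.23161827, 0.07093461]), np.float64(0.7566427120544859))
three (array([0.5040183 , 0.20568532, 0.07030216]), np.float64(0.37498599914084707))
[[ 0.941  0.339 -0.   ]
 [ 0.339 -0.941  0.001]
 [-0.    -0.001 -1.   ]] [-7.01871879e+01  1.36724572e+01 -8.05540789e-01  7.55840308e+01
 -1.33176262e-03  9.00009695e+01]
[[-0.    -0.95  -0.312  0.081]
 [ 1.    -0.001  0.001 -0.   ]
 [-0.001 -0.312  0.95  -0.142]
 [ 0.     0.     0.     1.   ]]
```

```bash
python3 -m jog '[[[0,0,-0.5,0,0,-1,85],[0,0,-0.5,0,0,-1,85],[0,0,-0.5,0,0,-1,85],[0,0,0,0,0,-1,85],[0,0,0,0,0,-1,85],[0,0,0,0,0,-1,85],[0,0,0,0,0,-1,85],[0,0,0,0,0,-1,85],[0,0,0,0,0,-1,85],[0,0,0,0,0,-1,85],[0,0,0,0,0,-1,85],[0,0,0,0,0,-1,85]]]' 40; python3 -c "
from bench import bot;print(bot.observe()['q'])"
```

```text
time_s: 1.15
tool_pos: [0.1779, -0.4938, 0.276]
tool_rot: [[0.173, 0.985, -0.0], [0.985, -0.173, 0.001], [0.001, -0.0, -1.0]]
wrist_force: [0.2, 0.8, 0.3]
gripper_width: 0.0848
finger_force: 0.0
[-7.01887736e+01  1.30643769e+01  4.96133104e+00  8.19400906e+01
  1.25363589e-03  2.97542775e+01]
```

```bash
for i in 1; do python3 -m jog '[[[0,0,0,0,0,-1,85],[0,0,0,0,0,-1,85],[0,0,0,0,0,-1,85],[0,0,0,0,0,-1,85],[0,0,0,0,0,-1,85],[0,0,0,0,0,-1,85],[0,0,0,0,0,-1,85],[0,0,0,0,0,-1,85],[0,0,0,0,0,-1,85],[0,0,0,0,0,-1,85],[0,0,0,0,0,-1,85],[0,0,0,0,0,-1,85]]]' >/dev/null
python3 -m jog '[[[0,0,0,0,0,-1,85],[0,0,0,0,0,-1,85],[0,0,0,0,0,-1,85],[0,0,0,0,0,-1,85],[0,0,0,0,0,-1,85],[0,0,0,0,0,-1,85],[0,0,0,0,0,-1,85],[0,0,0,0,0,-1,85],[0,0,0,0,0,-1,85],[0,0,0,0,0,-1,85],[0,0,0,0,0,-1,85],[0,0,0,0,0,-1,85]]]' >/dev/null
python3 -m jog '[[[0,0,0,0,0,-1,85],[0,0,0,0,0,-1,85],[0,0,0,0,0,-1,85],[0,0,0,0,0,-1,85],[0,0,0,0,0,-1,85],[0,0,0,0,0,-1,85],[0,0,0,0,0,-1,85],[0,0,0,0,0,-1,85],[0,0,0,0,0,-1,85]]]'; done
cat > go.py <<'E'
import sys,numpy as np
from bench import bot
# go.py x y z [xyaw deg]: tool-axes shift (units of 30mm) & turn (units of 5deg about tool z)
a=list(map(float,sys.argv[1:])); s=bot.observe(); R=np.array(s["tool_rot"]); d=np.array(a[:3])-s["tool_pos"]
print("q",np.round(s["q"],1),"shift units",np.round(R.T@d/.03,2)); yaw=np.degrees(np.arctan2(R[1,0],R[0,0])); print("xyaw",yaw)
if len(a)>3: print("turn units",-((a[3]-yaw+180)%360-180)/5)
E
python3 go.py .50 .27 .24 -117
```

```text
time_s: 3.9
tool_pos: [0.1779, -0.4938, 0.276]
tool_rot: [[-0.422, -0.907, -0.0], [-0.907, 0.422, 0.001], [-0.0, 0.0, -1.0]]
wrist_force: [0.9, -0.3, 0.7]
gripper_width: 0.0853
finger_force: 0.0
q [ -70.2   13.1    5.    81.9   -0.  -135.2] shift units [-27.61   1.     1.21]
xyaw -114.93968165573375
turn units 0.41206366885324996
```

```bash
python3 -m jog '[[[-0.5,0,0,0,0,0,85],[-1,0,0,0,0,0,85],[-1,0,0,0,0,0,85],[-1,0,0,0,0,0,85],[-1,0,0,0,0,0,85],[-1,0,0,0,0,0,85],[-1,0,0,0,0,0,85],[-1,0,0,0,0,0,85],[-1,0,0,0,0,0,85],[-1,0,0,0,0,0,85],[-1,0,0,0,0,0,85],[-1,0,0,0,0,0,85]]]' >/dev/null
python3 -m jog '[[[-1,0,0,0,0,0,85],[-1,0,0,0,0,0,85],[-1,0,0,0,0,0,85],[-1,0,0,0,0,0,85],[-1,0,0,0,0,0,85],[-1,0.1,0,0,0,0,85],[-1,0.1,0,0,0,0,85],[-1,0.2,0.3,0,0,0,85],[-1,0.2,0.3,0,0,0,85],[-1,0.2,0.3,0,0,0,85],[-0.5,0.1,0.3,0,0,0,85],[0,0,0,0,0,0,85]]]'
python3 go.py .50 .27 .24 -117
```

```text
time_s: 5.9
tool_pos: [0.4335, 0.1176, 0.2385]
tool_rot: [[-0.425, -0.905, -0.003], [-0.905, 0.425, 0.0], [0.001, 0.003, -1.0]]
wrist_force: [0.1, 0.0, -0.4]
gripper_width: 0.0852
finger_force: 0.0
q [ 15.1   6.2  -9.1  74.9   0.  -49.7] shift units [-5.54  0.15 -0.06]
xyaw -115.12706079889828
turn units 0.37458784022034025
```

```bash
python3 -m jog '[[[-1,0,0,0,0,0,85],[-1,0,0,0,0,0,85],[-0.8,0,0,0,0,0,85],[0,0,0,0,0,0,85],[0,0,0,0,0,0,85],[0,0,0,0,0,0,85]]]' >/dev/null
python3 - <<'E'
from h import *
import pickle
w=snap("wrist");pickle.dump(w,open("w1.pkl","wb"));cv2.imwrite("pics/w1.png",w[1])
print(bot.observe()["tool_pos"], proj(w[0],[[.472,.235,.109]]))
E
```

```text
[0.46936703 0.18986331 0.24049811] [[295.56733769 244.89139268]]
```

View pics/w1.png

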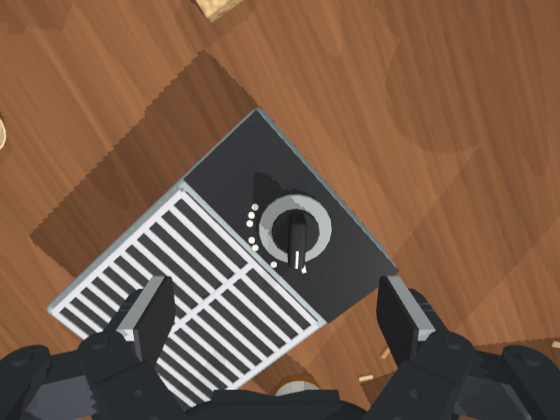

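The wrist view shows the knob ring centred at (294,229), its stripe at about (297,262), the off bar at (303,270), the extractor's top corners at (258,109), (398,271) and (50,310), and the grille's corner at (323,321).

Run:
```python
from fit import *
w=pickle.load(open("w1.pkl","rb"));c=w[0]
px=np.array([[258,109],[398,271],[50,310]]);L=np.array([[-150,-105,72],[-150,105,72],[150,-105,72]])/1e3
q=least_squares(lambda p:(proj(c,rig(p,L))-px).ravel(),[.57,.27,.3,0]);print("ext",q.x,q.fun.round(1))
def onz(u,z):
    return least_squares(lambda X:(proj(c,[[X[0],X[1],z]])-u).ravel(),[.47,.23]).x
sk=onz((294,229),.0865);print("skirt",sk, onz((294,229),.073))
a,b=onz((297,265),.116),onz((297.5,214),.116); print("bar ends",a,b,np.linalg.norm(a-b),(a+b)/2,np.degrees(np.arctan2(*(a-b)[::-1])))
for n,u in dict(off=(303,270),one=(274,265),two=(253.5,246),three=(252,215)).items():
    m=onz(u,.073)-sk;print(n,np.degrees(np.arctan2(m[1],m[0])),np.linalg.norm(m))
W=world(c,w[2]);
for u,v in [(297,255),(297,240),(320,235),(350,250),(300,300)]: print((u,v),W[v,u].round(4))
cv2.imwrite("pics/w1c.png",cv2.resize(w[1][180:290,230:350],None,fx=5,fy=5,interpolation=cv2.INTER_CUBIC))
```

```text
ext [ 0.56896849  0.2688262   0.29550676 -0.01107522] [-0.5  1.6  1.3 -1.  -0.7 -0.9]
skirt [0.46992065 0.22990239] [0.471496   0.23500711]
bar ends [0.47748337 0.24917396] [0.45869483 0.20828142] 0.04500232530693313 [0.4680891  0.22872769] 65.32304629469529
off 76.73394716311518 0.04917166806637568
one 41.86595586858666 0.04634493109730286
two 5.863954612102563 0.04379996925691842
three -37.886390456219466 0.03922989850260427
(297, 255) [0.4736 0.2404 0.117 ]
(297, 240) [0.4682 0.2286 0.1159]
(320, 235) [0.4517 0.2494 0.0767]
(350, 250) [0.432  0.2778 0.0723]
(300, 300) [0.4982 0.3094 0.0694]
```

View pics/w1c.png

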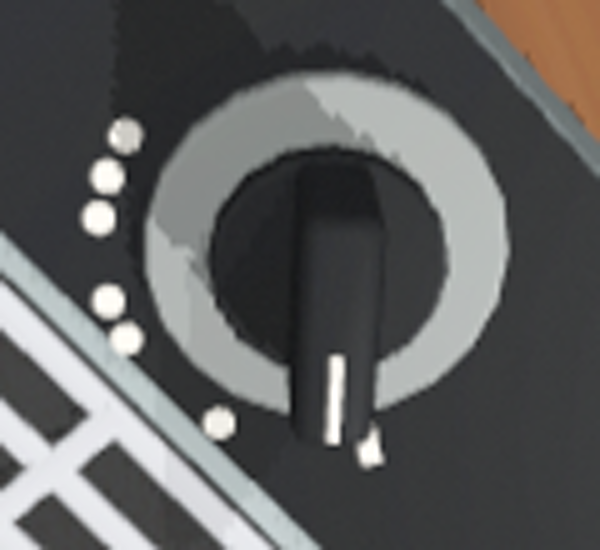

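```bash
python3 - <<'E'
from fit import *
w=pickle.load(open("w1.pkl","rb"));c=w[0]
def onz(u,z): return least_squares(lambda X:(proj(c,[[X[0],X[1],z]])-u).ravel(),[.47,.23]).x
k=onz((295.3,228),.073);print(k)
a,b=onz((296.6,269),.116),onz((298,224),.116); print(a,b,np.linalg.norm(a-b),(a+b)/2,np.degrees(np.arctan2(*(a-b)[::-1])))
P={}
for n,u in dict(off=(304,269.5),one=(273.8,264.5),two=(253.3,244),three=(251.5,215.5)).items():
    m=onz(u,.073);P[n]=m;m=m-k;print(n,np.degrees(np.arctan2(m[1],m[0])),np.linalg.norm(m))
print(proj(c,[[.471,.235,.109]]))
d=k-[.56897,.26883];y=.2955;print("knob in ext",d@[np.cos(y),np.sin(y)],d@[-np.sin(y),np.cos(y)])
E
python3 go.py .4725 .234 .10 -115.5
```

```text
[0.46998322 0.23461173]
[0.47930972 0.25242504] [0.46180318 0.21619593] 0.04023713215684071 [0.47055645 0.23431049] 64.209356782044
off 76.77565567197423 0.04424199387984734
one 36.715251926535345 0.042908449882047964
two -2.905513883915923 0.04281584991348129
three -42.16550785409433 0.04254501181700382
[[296.65360688 244.42467961]]
knob in ext -0.1046613467864707 -0.003908384513752875
q [ 22.   11.7  -2.   76.3  -0.  -42.7] shift units [-1.38  0.53  4.68]
xyaw -115.25583488814442
turn units 0.04883302237111593
```

```bash
python3 go.py .4712 .2345 .091 -115.8; python3 -m jog '[[[-0.9,0.4,0,0,0,0.1,60],[-0.5,0.13,0,0,0,0,60],[0,0,1,0,0,0,60],[0,0,1,0,0,0,60],[0,0,1,0,0,0,60],[0,0,1,0,0,0,60],[0,0,0.6,0,0,0,60],[0,0,0.37,0,0,0,60],[0,0,0,0,0,0,60],[0,0,0,0,0,0,60],[0,0,0,0,0,0,60]]]';python3 go.py .4712 .2345 .091 -115.8
```

```text
q [ 22.   11.7  -2.   76.3  -0.  -42.7] shift units [-1.37  0.58  4.98]
xyaw -115.25583488814442
turn units 0.10883302237111821
time_s: 7.37
tool_pos: [0.4743, 0.2357, 0.0923]
tool_rot: [[-0.434, -0.901, 0.001], [-0.901, 0.434, 0.001], [-0.001, -0.001, -1.0]]
wrist_force: [0.1, 0.9, 0.4]
gripper_width: 0.0601
finger_force: 0.0
q [ 26.4  18.9 -14.8  56.3   0.  -37.9] shift units [0.08 0.08 0.04]
xyaw -115.69867099684112
turn units 0.020265800631773346
```

```bash
python3 -m jog '[[[0.08,0.08,0.04,0,0,0,30],[0,0,0,0,0,0,20],[0,0,0,0,0,0,5],[0,0,0,0,0,0,5],[0,0,0,0,0,0,5],[0,0,0,0,0,0,5],[0,0,0,0,0,0,5],[0,0,0,0,0,0,5]]]' 40;python3 go.py .4712 .2345 .091 -115.8
```

```text
time_s: 8.03
tool_pos: [0.4705, 0.2347, 0.0907]
tool_rot: [[-0.433, -0.901, 0.0], [-0.901, 0.433, 0.001], [-0.001, -0.0, -1.0]]
wrist_force: [-3.2, -0.9, 6.8]
gripper_width: 0.0133
finger_force: 40.4
q [ 26.5  18.7 -15.4  55.9   0.  -37.8] shift units [-0.   -0.02 -0.01]
xyaw -115.67558914937113
turn units 0.02488217012577252
```

```bash
python3 -m jog '[[[0,0,0,0,0,1,5],[0,0,0,0,0,1,5],[0,0,0,0,0,1,5],[0,0,0,0,0,1,5],[0,0,0,0,0,1,5],[0,0,0,0,0,1,5],[0,0,0,0,0,1,5],[0,0,0,0,0,1,5],[0,0,0,0,0,1,5],[0,0,0,0,0,1,5],[0,0,0,0,0,1,5],[0,0,0,0,0,1,5]]]' >/dev/null; python3 -m jog '[[[0,0,0,0,0,1,5],[0,0,0,0,0,0.45,5],[0,0,0,0,0,0,5],[0,0,0,0,0,0,5],[0,0,0,0,0,0,5]]]';python3 go.py .4712 .2345 .091 177
```

```text
time_s: 9.45
tool_pos: [0.4707, 0.2344, 0.0907]
tool_rot: [[-0.999, 0.051, 0.001], [0.051, 0.999, -0.0], [-0.001, -0.0, -1.0]]
wrist_force: [-1.6, -1.7, 6.7]
gripper_width: 0.0132
finger_force: 40.6
q [ 26.5  18.7 -15.4  55.9  -0.   29.4] shift units [-0.02  0.01 -0.01]
xyaw 177.05066609312541
turn units 0.010133218625082919
```

Turned by 67.2° about the knob's axis. Now I'll open, rise and back off for a check view.

```bash
python3 -m jog '[[[0,0,0,0,0,0,50],[0,0,0,0,0,0,50],[0,0,0,0,0,0,60],[0,0,0,0,0,0,60],[0,0,-0.7,0,0,0,60],[0,0,-1,0,0,0,85],[0,0,-1,0,0,0,85],[0,0,-1,0,0,0,85],[0.3,0,-1,0,0,0,85],[0.6,0,-0.3,0,0,0,85],[0.6,0,0,0,0,0,85],[0,0,0,0,0,0,85]]]'
python3 -m jog '[[[0,0,0,0,0,0,85],[0,0,0,0,0,0,85],[0,0,0,0,0,0,85]]]' >/dev/null
python3 - <<'E'
from h import *
import pickle
w=snap("wrist");pickle.dump(w,open("w2.pkl","wb"))
u,v=map(int,proj(w[0],[[.471,.235,.1]])[0]);print(u,v,bot.observe()["q"])
cv2.imwrite("pics/w2.png",cv2.resize(w[1][max(0,v-55):v+55,u-70:u+70],None,fx=5,fy=5,interpolation=cv2.INTER_CUBIC))
E
```

```text
time_s: 10.45
tool_pos: [0.4236, 0.2368, 0.2412]
tool_rot: [[-0.999, 0.051, 0.0], [0.051, 0.999, 0.001], [-0.0, 0.001, -1.0]]
wrist_force: [1.4, 0.5, 1.3]
gripper_width: 0.085
finger_force: 0.0
275 244 [ 2.90564190e+01  9.82602384e+00 -4.52192984e+00  7.56881856e+01
  1.60455760e-03  3.20121250e+01]
```

View pics/w2.png

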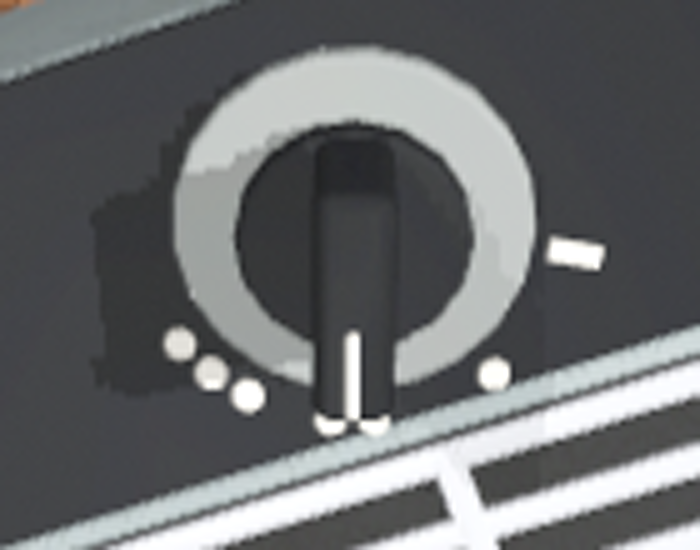

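The pointer sits midway between the two dots, so the knob is set. Now over to the tab.

```bash
python3 go.py .44 -.19 .25 186; python3 -m jog '[[[0,-0.5,0,0,0,0,85],[0,-1,0,0,0,-0.3,85],[0,-1,0,0,0,-0.3,85],[0,-1,0,0,0,-0.3,85],[0,-1,0,0,0,-0.3,85],[0,-1,0,0,0,-0.3,85],[0,-1,0,0,0,-0.3,85],[0,-1,0,0,0,0,85],[0,-1,0,0,0,0,85],[0,-1,0,0,0,0,85],[0,-1,0,0,0,0,85],[0,-1,0,0,0,0,85]]]' >/dev/null;  python3 go.py .44 -.19 .25 186
```

```text
q [29.1  9.8 -4.5 75.7  0.  32. ] shift units [ -1.2  -14.18  -0.34]
xyaw 177.04428863710586
turn units -1.791142272578827
q [-13.8   6.8  -8.2  75.1   0.  -19.9] shift units [ 0.4  -2.67 -0.34]
xyaw -173.96952993618694
turn units 0.0060940127626054165
```

```bash
python3 -m jog '[[[0.2,-1,-0.2,0,0,0,85],[0.1,-1,-0.1,0,0,0,85],[0.1,-0.4,0,0,0,0,85],[0,0,0,0,0,0,85],[0,0,0,0,0,0,85],[0,0,0,0,0,0,85],[0,0,0,0,0,0,85]]]'
python3 - <<'E'
from h import *
import pickle
w=snap("wrist");pickle.dump(w,open("w3.pkl","wb"));cv2.imwrite("pics/w3.png",cv2.resize(w[1],(800,600)))
print(proj(w[0],[[.467,-.191,.108]]))
E
```

```text
time_s: 12.33
tool_pos: [0.4389, -0.1792, 0.2488]
tool_rot: [[-0.994, -0.106, -0.0], [-0.106, 0.994, 0.001], [0.0, 0.001, -1.0]]
wrist_force: [-0.1, -0.1, 0.2]
gripper_width: 0.0852
finger_force: 0.0
[[257.90180371 223.93828204]]
```

View pics/w3.png

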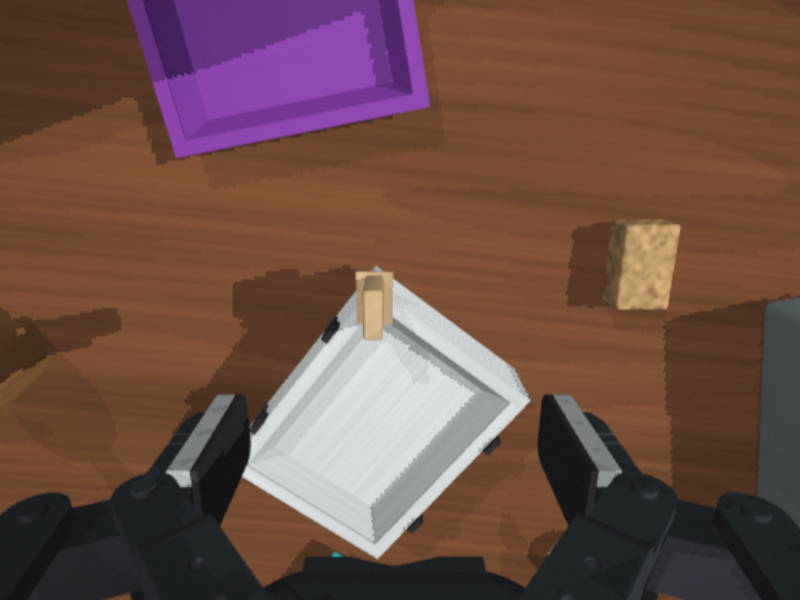

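In the wrist view the tab's top runs from (374,290) to (372,340), with its centre near (373,314). The tray rim corners are at (376,268), (528,401), (378,556) and (245,472). The purple tray is well clear above.

Run:
```python
from fit import *
w=pickle.load(open("w3.pkl","rb"));c=w[0];k=1.42857
def onz(u,z): return least_squares(lambda X:(proj(c,[[X[0],X[1],z]])-np.array(u)/k).ravel(),[.47,-.18]).x
W=world(c,w[2])
for p in [(373,310),(373,325),(510,400),(378,545)]: print(p,W[int(p[1]/k),int(p[0]/k)].round(4))
a,b=onz((374,290),.12),onz((372,340),.12);print("tab top",a,b,np.linalg.norm(a-b),(a+b)/2,np.degrees(np.arctan2(*(b-a)[::-1])))
C=[onz(u,.072) for u in [(376,268),(528,401),(378,556),(245,472)]]
for i in range(4):print(C[i].round(4),np.linalg.norm(C[i]-C[(i+1)%4]))
L=np.array([[-90,-70,72],[-90,70,72],[90,70,72],[90,-70,72]])/1e3
px=np.array([(376,268),(528,401),(378,556),(245,472)])/k
q=least_squares(lambda p:(proj(c,rig(p,L))-px).ravel(),[.57,-.18,-.55,0]);print("stack",q.x,np.degrees(q.x[2]),q.fun.round(1))
print("tab,far",rig(q.x,[[-.083,-.064,.096],[.085,.065,.070]]),"diag deg",37.4+np.degrees(q.x[2]))
```

```text
(373, 310) [ 0.4607 -0.189   0.1073]
(373, 325) [ 0.4703 -0.1881  0.106 ]
(510, 400) [ 0.5306 -0.0859  0.0717]
(378, 545) [ 0.6686 -0.1674  0.0716]
tab top [ 0.44428882 -0.189372  ] [ 0.47458186 -0.18766855] 0.03034090242503225 [ 0.45943534 -0.18852027] 3.2184860538097575
[ 0.4443 -0.1898] 0.14469828051645817
[ 0.5299 -0.0732] 0.17610817555562622
[ 0.6798 -0.1657] 0.12658638585027307
[ 0.6113 -0.2721] 0.18622812182250603
stack [ 0.56767381 -0.17512969 -0.54013433 -0.00362173] -30.94741776404046 [ 0.1  9.5  3.9 -4.3  3.7 -1.5 -7.7 -4.9]
tab,far [[ 0.46357764 -0.18733578  0.09237827]
 [ 0.6739995  -0.16309447  0.06637827]] diag deg 6.4525822359595395
```

```bash
python3 - <<'E'
from fit import *
w=pickle.load(open("w3.pkl","rb"));c=w[0];k=1.42857
def onz(u,z): return least_squares(lambda X:(proj(c,[[X[0],X[1],z]])-np.array(u)/k).ravel(),[.47,-.18]).x
for z in (.1065,.108):print(onz((374,290),z),onz((372,340),z))
W=world(c,w[2]);m=(W[...,2]>.1)&(W[...,2]<.115)&(abs(W[...,0]-.465)<.04)&(abs(W[...,1]+.19)<.03)
v,u=np.nonzero(m);P=W[m];print(m.sum(),P.mean(0),P.min(0),P.max(0),u.min(),u.max(),v.min(),v.max())
_,_,V=np.linalg.svd(P[:,:2]-P[:,:2].mean(0));print(V[0])
E
python3 go.py .466 -.188 .0785 186
```

```text
[ 0.44851938 -0.18946733] [ 0.48032092 -0.18767905]
[ 0.44804932 -0.18945673] [ 0.47968325 -0.18767788]
514 [ 0.46238115 -0.18923076  0.10712688] [ 0.44723515 -0.19617584  0.10008638] [ 0.48035914 -0.18214522  0.10942528] 254 267 200 237
[0.99513531 0.09851757]
q [-22.2   8.3  -5.   76.7   0.  -28.3] shift units [-0.87 -0.39  5.68]
xyaw -173.86861170111416
turn units 0.026277659777178997
```

```bash
python3 -m jog '[[[-0.5,-0.2,0,0,0,0,60],[-0.3,-0.15,1,0,0,0,50],[0,0,1,0,0,0,45],[0,0,1,0,0,0,45],[0,0,1,0,0,0,45],[0,0,0.5,0,0,0,45],[0,0,0.5,0,0,0,45],[0,0,0.3,0,0,0,45],[0,0,0,0,0,0,45],[0,0,0,0,0,0,45]]]';python3 go.py .464 -.1887 .079 186
```

```text
time_s: 13.22
tool_pos: [0.464, -0.1874, 0.0902]
tool_rot: [[-0.994, -0.106, -0.0], [-0.106, 0.994, 0.0], [0.0, 0.0, -1.0]]
wrist_force: [-0.3, 0.1, 0.3]
gripper_width: 0.0449
finger_force: 0.0
q [-22.   16.5 -18.7  54.8   0.  -28.1] shift units [ 0.   -0.04  0.37]
xyaw -173.8924765772722
turn units 0.02150468454556176
```

```bash
python3 -m jog '[[[0,-0.04,0.35,0,0,0,30],[0,0,0,0,0,0,20],[0,0,0,0,0,0,16],[0,0,0,0,0,0,5],[0,0,0,0,0,0,5],[0,0,0,0,0,0,5],[0,0,0,0,0,0,5],[0,0,0,0,0,0,5],[0,0,0,0,0,0,5]]]' 70;python3 go.py .464 -.1887 .079 186
```

```text
time_s: 13.97
tool_pos: [0.4644, -0.1891, 0.0805]
tool_rot: [[-0.994, -0.105, 0.001], [-0.105, 0.994, -0.0], [-0.001, -0.0, -1.0]]
wrist_force: [-1.2, 1.1, 6.5]
gripper_width: 0.0111
finger_force: 68.5
q [-22.2  17.1 -19.5  53.3   0.  -28.2] shift units [0.01 0.02 0.05]
xyaw -173.951015212809
turn units 0.009796957438197751
```

```bash
python3 -m jog '[[[-0.004,0,-0.074,0,0.12,0,5],[-0.004,0,-0.074,0,0.12,0,5],[-0.004,0,-0.074,0,0.12,0,5],[-0.004,0,-0.074,0,0.12,0,5],[-0.004,0,-0.074,0,0.12,0,5],[-0.004,0,-0.074,0,0.12,0,5],[-0.004,0,-0.074,0,0.12,0,5],[-0.004,0,-0.074,0,0.12,0,5],[-0.004,0,-0.074,0,0.12,0,5],[-0.004,0,-0.074,0,0.12,0,5],[-0.004,0,-0.074,0,0.12,0,5],[-0.004,0,-0.074,0,0.12,0,5]]]'
python3 -m jog '[[[0,0,0,0,0,0,5],[0,0,0,0,0,0,5],[0,0,0,0,0,0,5]]]'
python3 - <<'E'
from h import *
import pickle
a=snap("scene");b=snap("side");pickle.dump((a,b),open("s4.pkl","wb"))
D=pickle.load(open("d0.pkl","rb"))
cr=lambda im,u,v:cv2.resize(im[v:v+75,u:u+100],None,fx=4,fy=4,interpolation=cv2.INTER_CUBIC)
cv2.imwrite("pics/s4.png",np.vstack([np.hstack([cr(a[1],180,210),cr(b[1],230,130)]),np.hstack([cr(D["scene"][1],180,210),cr(D["side"][1],230,130)])]))
E
```

```text
time_s: 14.97
tool_pos: [0.467, -0.1888, 0.1063]
tool_rot: [[-0.986, -0.106, -0.126], [-0.105, 0.994, -0.013], [0.126, 0.0, -0.992]]
wrist_force: [-1.1, -2.0, 1.8]
gripper_width: 0.0107
finger_force: 68.8
time_s: 15.22
tool_pos: [0.4671, -0.1888, 0.106]
tool_rot: [[-0.987, -0.106, -0.124], [-0.105, 0.994, -0.013], [0.125, 0.0, -0.992]]
wrist_force: [-0.2, -1.0, 1.3]
gripper_width: 0.0106
finger_force: 68.8
```

View pics/s4.png

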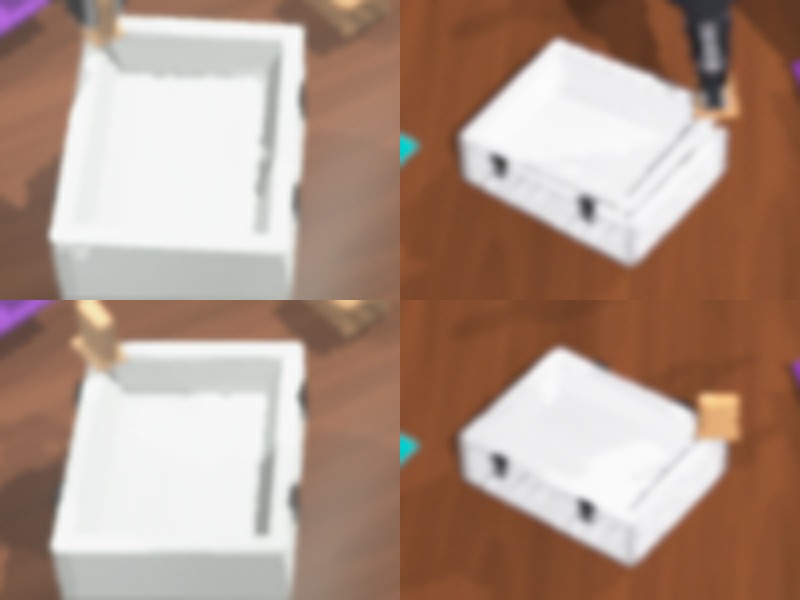

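The tabbed corner is up 25 mm in both views, the far corner is still seated and the stack has not moved. I'll tilt on so the last pad lets go.

```bash
python3 -m jog '[[[-0.004,0,-0.074,0,0.12,0,5],[-0.004,0,-0.074,0,0.12,0,5],[-0.004,0,-0.074,0,0.12,0,5],[-0.004,0,-0.074,0,0.12,0,5],[-0.004,0,-0.074,0,0.12,0,5],[-0.004,0,-0.074,0,0.12,0,5],[-0.004,0,-0.074,0,0.12,0,5],[-0.004,0,-0.074,0,0.12,0,5],[0,0,0,0,0,0,5],[0,0,0,0,0,0,5]]]'
```

```text
time_s: 16.15
tool_pos: [0.4712, -0.1883, 0.1233]
tool_rot: [[-0.973, -0.106, -0.206], [-0.104, 0.994, -0.022], [0.208, 0.0, -0.978]]
wrist_force: [1.1, -0.9, 1.2]
gripper_width: 0.0108
finger_force: 68.8
```

```bash
python3 -m jog '[[[0.04,0,-0.2,0,0,0,5],[0.06,0,-0.3,0,0,0,5],[0.1,0,-0.49,0,0,0,5],[0.1,0,-0.49,0,0,0,5],[0.1,0,-0.49,0,0,0,5],[0.1,0,-0.49,0,0,0,5],[0.08,0,-0.4,0,-0.3,0,5],[0,0,0,0,-0.5,0,5],[0,0,0,0,-0.5,0,5],[0,0,0,0,-0.5,0,5],[0,0,0,0,-0.4,0,5],[0,0,0,0,-0.2,0,5]]]'; python3 go.py .51 .2685 .19 186
```

```text
time_s: 17.15
tool_pos: [0.4706, -0.1882, 0.2118]
tool_rot: [[-0.994, -0.105, 0.003], [-0.105, 0.994, 0.0], [-0.003, -0.0, -1.0]]
wrist_force: [-0.5, -0.0, -1.5]
gripper_width: 0.0107
finger_force: 68.3
q [-21.8  12.2  -5.6  72.1   0.1 -27.9] shift units [-2.91 15.    0.73]
xyaw -173.94652271522273
turn units 0.010695456955454574
```

```bash
python3 -m jog '[[[0,0.3,0,0,0,0,5],[0,0.6,0,0,0,0,5],[-0.2,0.8,0,0,0,0,5],[-0.2,0.8,0,0,0,0,5],[-0.2,0.8,0,0,0,0,5],[-0.2,0.8,0,0,0,0,5],[-0.2,0.8,0,0,0,0,5],[-0.2,0.8,0,0,0,0,5],[-0.2,0.8,0,0,0,0,5],[-0.2,0.8,0,0,0,0,5],[-0.2,0.8,0,0,0,0,5],[-0.2,0.8,0,0,0,0,5]]]' >/dev/null
python3 -m jog '[[[-0.2,0.8,0,0,0,0,5],[-0.2,0.8,0,0,0,0,5],[-0.2,0.8,0,0,0,0,5],[-0.2,0.8,0,0,0,0,5],[-0.1,0.8,0,0,0,0,5],[0,0.8,0,0,0,0,5],[0,0.6,0.1,0,0,0,5],[0,0.4,0.2,0,0,0,5],[0,0.2,0.2,0,0,0,5],[0,0.1,0.2,0,0,0,5],[0,0,0,0,0,0,5],[0,0,0,0,0,0,5]]]'; python3 go.py .51 .2685 .19 186
```

```text
time_s: 19.15
tool_pos: [0.5102, 0.2676, 0.1894]
tool_rot: [[-0.994, -0.105, -0.001], [-0.105, 0.994, -0.001], [0.001, -0.001, -1.0]]
wrist_force: [0.5, 0.2, -1.6]
gripper_width: 0.011
finger_force: 68.3
q [27.7 19.6  1.6 72.  -0.  21.6] shift units [ 0.    0.03 -0.02]
xyaw -173.96492548565826
turn units 0.0070149028683545115
```

```bash
python3 -m jog '[[[0,0,0,0,0,0,5],[0,0,0,0,0,0,5],[0,0,0,0,0,0,5],[0,0,0,0,0,0,5],[0,0,0,0,0,0,5],[0,0,0,0,0,0,5]]]' >/dev/null
python3 - <<'E'
from h import *
a=snap("scene");b=snap("side")
for n,s in(("scene",a),("side",b)):
    W=world(s[0],s[2]);im=s[1].astype(int)
    m=(im.min(-1)>120)&(W[...,2]>.12)&(W[...,2]<.2)&(np.hypot(W[...,0]-.613,W[...,1]-.28)<.16)
    P=W[m];q=P[(abs(P[:,:2]-[.613,.28])<.045).all(1)]
    A=np.c_[q[:,:2]-[.613,.28],np.ones(len(q))];k=np.linalg.lstsq(A,q[:,2],rcond=None)[0]
    print(n,m.sum(),"floor plane slope deg",np.degrees(np.arctan(k[:2])),"z",k[2],np.percentile(P,[1,50,99],0).round(3))
    r=P[P[:,2]>np.percentile(P[:,2],90)-.006]; print("rim minrect",cv2.minAreaRect((P[:,:2]).astype(np.float32)))
cr=lambda im,u,v:cv2.resize(im[v:v+150,u:u+200],None,fx=2,fy=2,interpolation=cv2.INTER_CUBIC)
cv2.imwrite("pics/s5.png",np.vstack([np.hstack([cr(a[1],280,100),cr(b[1],180,200)]),np.hstack([cr(a[1],120,180),cr(b[1],210,80)])]))
E
```

```text
scene 2227 floor plane slope deg [0.34619728 0.47661016] z 0.15833588328544465 [[0.522 0.186 0.155]
 [0.609 0.291 0.162]
 [0.716 0.37  0.183]]
rim minrect ((0.6145403385162354, 0.2767876386642456), (0.15165400505065918, 0.18968719244003296), 60.01126480102539)
side 3221 floor plane slope deg [-1.59885908 -1.47792388] z 0.16067904340368458 [[0.522 0.188 0.157]
 [0.617 0.272 0.163]
 [0.715 0.373 0.185]]
rim minrect ((0.6034344434738159, 0.266008198261261), (0.17840607464313507, 0.19018833339214325), 58.339481353759766)
```

View pics/s5.png

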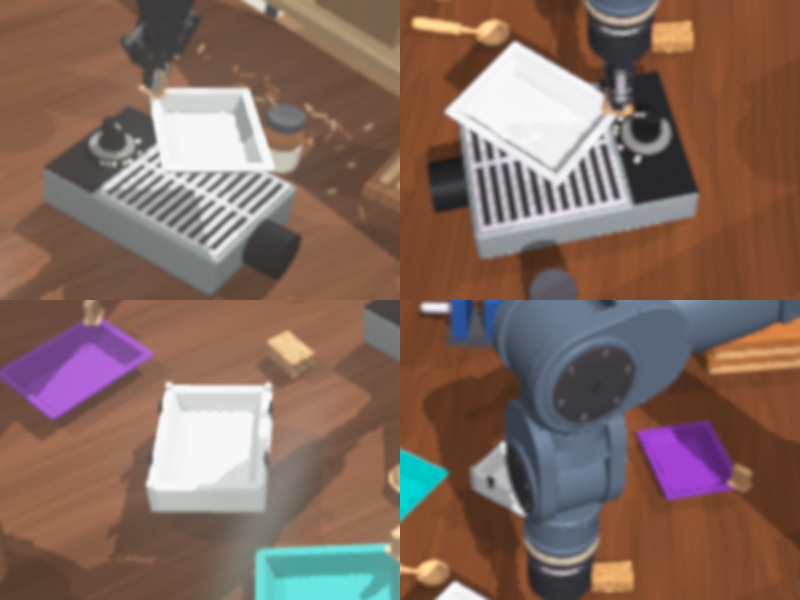

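The pictures show the tray level and centred over the grille, with its underside about 8.5 cm up. The stack has stayed put, and the spoon, block and jar in view look undisturbed.

```bash
python3 -c "
from bench import bot
print(max(map(abs,bot.observe()['joint_vel'])));print(bot.close_job())"
```

```text
0.11163371365354177
the job is handed in; nothing more can be done
None
```

The job is handed in: the knob is on two dots, and the top tray was peeled by its tab and is held about level, roughly 8.5 cm above the grille's centre; the stack stayed put, but the mallet was not in the last pictures, so I did not re-check it.

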